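Level a prosthetic tube on two ratchet stands

ROBOT

A 7-joint arm with a two-finger parallel gripper is mounted at the origin on the work surface. World frame = base frame: x ahead of the robot, y to its left, z up, the work surface at z = 0. Lengths are in m, angles in rad, forces in N, time in s.
With the tool pointing down it reaches from about 0.4 to 0.85 m from the base axis. Payload 6.9 kg.
Tool frame: the origin (TCP) lies midway between the tips of the shut fingers; the grasp point (between the pads) lies behind it (ctrl.pinch_z is the z of the grasp point in the tool frame, in m); z points along the fingers, y is the line along which they close (so a half turn about z gives the same grasp; the last joint's range is limited). The gripper opens to 85 mm and grips with 20 to 120 N. Pads are 22 mm wide; open, the fingers measure 114 mm over their backs; the gripper's body (76 mm by 85 mm) begins 54 mm behind the grasp point. The pads swing forward as they close: fully open they stand 13 mm farther back than shut.
Start: joints at [1.331, 0.507, -0.238, 1.5, 0.126, 1.149, -0.155], TCP at [0.212, -0.588, 0.206] pointing down, gripper open.
Joint ranges: [-3.08, 3.08], [-0.24, 2.05], [-1.43, 1.35], [0, 2.5], [-1.52, 4.66], [0.17, 1.96], [-2.89, 2.89]. Speed limits (rad/s): [2.39, 2.39, 3.14, 3.14, 3.14, 3.14, 3.14].

INTERFACE

Orientations are given as a unit quaternion [w, x, y, z].
In Python, from station import ctrl, get_state, vision, ticket, models gives the robot as it stands. Calls block until the motion is done:
- ctrl.movep(position, orientation): joint-space move of the TCP to a pose.
- ctrl.movel(position, frame=None, max_speed=0.15): straight line of the TCP; frame=None keeps the orientation; max_speed is the mean speed in m/s.
- ctrl.set_joints(angles): joint-space move.
- ctrl.ungrasp() and ctrl.close_gripper(force=None): open the fingers fully, or close them until they stop; force is the grip in N (None keeps the last).
- ctrl.pause(seconds).
- ctrl.ik(position, orientation): joint angles nearest the present ones, or None.
- get_state(): the state.
- vision.grab_frame(name): name is "scene" or "top"; returns (picture, depth): 420x560x3 uint8, blue, green, red; 420x560 float32, m along the optical axis (not along the pixel's ray), 0 where there is no reading.
- vision.camera_info(name): a dict with "mtx" (3x3 intrinsics, pixels), "R" (3x3) and "t" (3): a world point X has camera coordinates R X + t. Camera axes: x right, y down, z forward; pixel columns grow to the right and rows downward; lengths in m; the calibration is good to about 2 mm. A picture is of the moment at which its call begins. camera_info takes no time and is no camera call.
A pose or a line that the arm cannot do raises ctrl.Unreachable and nothing moves.
- ticket.close_job(): hands the job in; it is judged then, once.
Trained networks look in the newest picture that a camera, given by its name, has taken for a name from the list of things; names that differ only in an ending like _2 or _b are one class to them, and where a whole thing is asked for, a point or a joint stands for the part that bears it (a point fixed in the world has none). Each returns a list of dicts, best first, with "p" (0 to 1); they miss things now and then, are a little off and sometimes report something else, mostly with a low value. They report only what shows in the picture. A call takes as long as a camera call. They do not tell look-alikes from the thing itself.
- models.recognise(camera, target): "point" ([column, row] in pixels, amid what is visible of it).
- models.masks_of(camera, target): "mask" (420x560 bool, what is visible of it) and "point" ([column, row] in pixels, amid what is visible of it).
The state is a dict: "time": time; "qpos": joint angles; "qd": joint speeds; "tau": joint torques, N m; "tcp_pos": TCP position; "eef_rot": TCP orientation; "contact_force": force on the tool from outside, world axes, zero at the start; "wrist_torque": the same for the moment, N m; "width": finger opening in m; "gripper_force": force on a finger pad.
Only numpy, scipy, OpenCV 4.12 (cv2) and the standard library are available. Lean on these libraries where they do the work, as an engineer would, in place of code of your own. Each camera call takes 0.05 s, during which the arm holds its last target. There are 200 camera calls.

TASK

Raise the blue ratchet stand click by click until its V head is on the notch that makes it level with the grey stand's, and let it rest on its pawl; leave the grey stand at its height. Then take the aluminium tube from the wooden cradle and set it down gently in both V heads, level and about centred between them. Do not push the other things on the bench about.

Things in the scene. Friction and masses are not known exactly. Their poses are not given: they have to be found in the camera images.
- rail: aluminium rail 90 x 250 x 14 mm, fixed to the bench, that carries both ratchet stands. Origin at the centre of its underside; its own y runs along its length and along the V grooves, z up. The stands are fixed 60 to 70 mm either side of its middle; either colour may be on either end.
- blue_head (a point): half-way up the blue V head (to be raised): block 44 mm across the rail, 28 mm along it, 38 mm high. 90 degree V groove in its top, along the rail: bottom 1 mm, prong tops 19 mm above this point; a 30 mm tube in it has its axis 22 mm above this point. Its flat sides 44 mm apart can be gripped from above. Axes as the rail's.
- blue_stand: fixed blue stand that carries the sliding column: foot 68 x 62 mm, square sleeve 30 mm wide, 110 mm high. Origin at the centre of its foot, on the rail's top. Fully down, the head's underside is 125 mm above the origin. A spring plunger (the pawl) with a red knob sticks out 66 mm towards own +x, 96 mm above the origin.
- grey_head (a point): the same point of the grey stand, which is identical but grey and already set; its column is 2 to 6 notches higher than the blue one. Axes as the rail's.
- blue_column (a joint): height of the blue column above fully down, m (0 to 0.088). The column (0.5 kg) slides straight up; a spring-loaded pawl clicks into a notch every 12 mm (0, 0.012, 0.024 ...). Let go between notches it sinks back to the last notch that has clicked; it cannot be lowered past that notch unless the red knob is pulled out. The lift takes up to 12 N before each click, about 4 N just after.
- grey_column (a joint): the same for the grey column; it rests on a notch at 0.048, 0.060 or 0.072.
- tube: loose aluminium tube with orange end bands, 30 mm diameter, 200 mm long, 0.18 to 0.35 kg. Origin at its centre, x along its length. It lies level in the cradle.
- cradle: wooden cradle, fixed to the bench, 190 x 80 mm board 12 mm thick with two V saddles 16 mm thick, 65 mm either side of its middle, that carry the tube with its axis 55 mm above the bench; prong tops 52 mm above the bench. Origin at the centre of its underside, x along the tube. The 110 mm between the saddles is open for fingers.
- jar: bystander: brown jar with white cap, 68 mm across, 90 mm high; origin at the centre of its underside.
- mallet: bystander: hammer with a wooden handle, about 250 mm long, lying on the bench.
- red_cup: bystander: red open cup, 72 mm across, 90 mm high; origin at the centre of its underside.
- carton: bystander: white carton 100 x 70 x 50 mm; origin at the centre of its underside.
Mind the look-alikes: they are no part of the job. What is meant by the tube is not turquoise, and is the larger of those in its own colour.

How it is judged:
By the outcome, as a careful person would: the job done as asked, in the order asked, and still so for the second after the job is handed in, with the robot touching nothing.
It also fails if it takes over 61 s, if anything falls off the work surface, if the arm or the gripper's body presses on something with over 40 N, if the wrist force passes 120 N, or if a joint passes its speed limit or range.

## Working session

There is one attempt and no reset: what is moved stays moved. The work goes in short steps, each a Python script; the robot and the scene stay as the last script left them, time stands still between calls to the robot, and variables do not carry over. Pictures are saved under pics/ and viewed, at most 10 in all, crops included, and the job is handed in when it is done.

```bash
ls; mkdir -p pics; cat > h.py <<'E'
import numpy as np, cv2
from station import ctrl, get_state, vision, ticket, models
def world(cam, depth, mask):
    c=vision.camera_info(cam); K,R,t=map(np.array,(c["mtx"],c["R"],c["t"]))
    v,u=np.nonzero(mask&(depth>0)); z=depth[v,u]
    P=np.c_[(u-K[0,2])/K[0,0]*z,(v-K[1,2])/K[1,1]*z,z]
    return (P-t.reshape(1,3))@R
def proj(cam,X):
    c=vision.camera_info(cam); K,R,t=map(np.array,(c["mtx"],c["R"],c["t"]))
    p=K@(R@np.array(X)+t.ravel()); return p[:2]/p[2]
E
python3 - <<'E'
from h import *
print(get_state(), ctrl.pinch_z)
ims=[]
for cam in("scene","top"):
    im,d=vision.grab_frame(cam); np.savez(f"{cam}0.npz",im=im,d=d); cv2.imwrite(f"pics/{cam}0.png",im)
    c=vision.camera_info(cam); print(cam,-np.array(c["R"]).T@np.array(c["t"]).ravel(),np.array(c["R"])[2])
    for n in["tube","cradle","blue_head","grey_head","blue_stand","grey_stand","rail","jar","mallet","red_cup","carton"]:
        try:
            for m in models.masks_of(cam,n):
                P=world(cam,d,m["mask"]); print(n,round(m["p"],2),np.round(m["point"]),m["mask"].sum(),np.round(np.median(P,0),3),np.round(np.percentile(P,2,0),3),np.round(np.percentile(P,98,0),3))
        except Exception as e: print(n,e)
E
```

```text
pics
{'time': 0.0, 'qpos': array([ 1.33049247,  0.50835608, -0.23750364,  1.50111348,  0.12570132,
        1.1488766 , -0.15479661]), 'qd': array([ 0.00074708, -0.00168081, -0.00016595, -0.00087337, -0.00034072,
        0.0001784 ,  0.00056556]), 'tau': array([ 5.56858013e-04, -6.20602870e+01, -2.18627438e+00, -2.49653363e+01,
        1.27289345e-02,  1.20078411e-02, -2.13812780e-05]), 'tcp_pos': array([ 0.21158176, -0.58753408,  0.20512431]), 'eef_rot': array([-8.66110375e-04,  9.85089233e-01,  1.72041924e-01, -1.70358978e-04]), 'contact_force': array([ 0.15947003,  0.42541631, -0.09218666]), 'wrist_torque': array([ 0.00080286, -0.03219036,  0.0349259 ]), 'gripper_force': 0.0, 'width': 0.08546002956947381} -0.0187
scene [ 1.58602922 -0.078157    0.84410142] [-0.81153157  0.05385273 -0.58182162]
tube 0.94 [336. 280.] 345 [0.734 0.156 0.019] [0.653 0.123 0.004] [0.787 0.198 0.023]
tube 0.85 [377. 210.] 369 [0.408 0.344 0.024] [0.295 0.317 0.009] [0.482 0.373 0.03 ]
tube 0.6 [318. 222.] 430 [0.531 0.131 0.065] [0.415 0.1   0.044] [0.604 0.167 0.07 ]
tube 0.16 [191. 182.] 366 [ 0.514 -0
[... 2340 characters left out ...]
.548 0.367 0.002] [0.609 0.432 0.097]
jar 0.68 [130. 212.] 603 [0.576 0.39  0.088] [0.549 0.367 0.015] [0.607 0.426 0.097]
jar 0.54 [338. 234.] 1604 [ 0.511 -0.181  0.015] [ 0.454 -0.307  0.002] [ 0.581 -0.065  0.027]
mallet 0.82 [429. 263.] 1015 [ 0.42  -0.438  0.024] [ 0.282 -0.499  0.007] [ 0.526 -0.407  0.032]
mallet 0.47 [413. 192.] 1024 [ 0.628 -0.389  0.05 ] [ 0.58  -0.432  0.009] [ 0.681 -0.352  0.056]
red_cup 0.76 [275. 142.] 608 [0.786 0.001 0.045] [ 0.74  -0.031 -0.001] [0.806 0.034 0.094]
carton 0.7 [413. 191.] 1029 [ 0.628 -0.389  0.05 ] [ 0.579 -0.431  0.009] [ 0.679 -0.352  0.056]
carton 0.25 [429. 261.] 1125 [ 0.423 -0.438  0.024] [ 0.28  -0.502  0.001] [ 0.526 -0.408  0.032]
```

```bash
python3 - <<'E'
import cv2,numpy as np
a=cv2.imread("pics/scene0.png")[120:340,90:480]; b=cv2.imread("pics/top0.png")[110:330,90:480]
cv2.imwrite("pics/a.png",cv2.resize(a,(780,440),interpolation=2)); cv2.imwrite("pics/b.png",cv2.resize(b,(780,440),interpolation=2))
E
```

```text
(no output)
```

View pics/a.png

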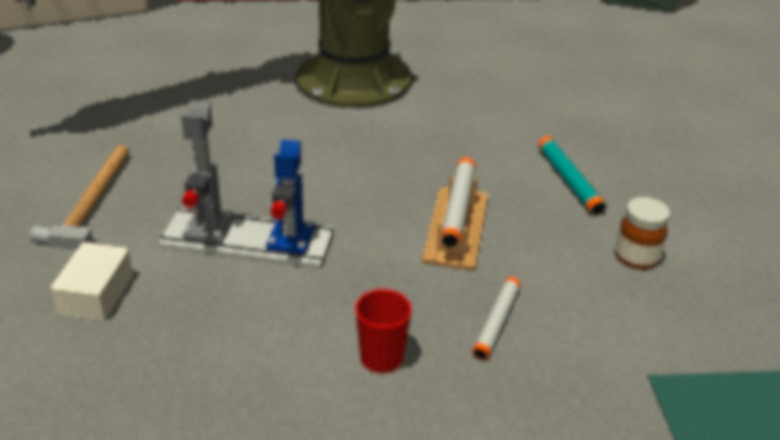

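View pics/b.png

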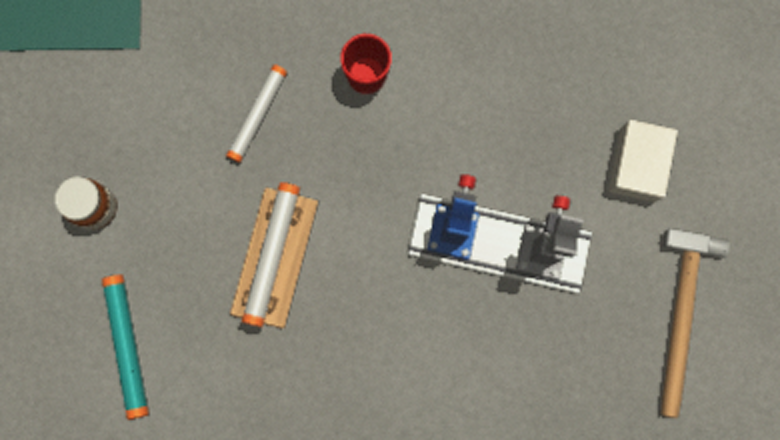

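Tube candidates in the top view are the aluminium one in the cradle (227,240), a shorter aluminium one at (220,167), and the turquoise one at (154,284). The one in the cradle fits: it is aluminium and the larger of the two. In the pictures the blue stand (top 318,222) is lower than the grey one (372,229), and both knobs point roughly to +x. I'll measure more closely and crop the tube.

```bash
cat >> h.py <<'E'
def best(cam,n,near,d):
    for m in models.masks_of(cam,n):
        P=world(cam,d,m["mask"])
        if np.hypot(*(np.median(P,0)[:2]-near))<.05: return P
def rect(P):
    (c,s,a)=cv2.minAreaRect((P[:,:2]*1000).astype(np.float32)); return np.round(c,1),np.round(s,1),round(a,1)
E
python3 - <<'E'
from h import *
for cam in("scene","top"):
    f=np.load(cam+"0.npz");im,d=f["im"],f["d"]
    A=world(cam,d,d>0); n=lambda P,c,r:P[np.hypot(P[:,0]-c[0],P[:,1]-c[1])<r]
    g=n(A,(.55,0.0),.05); print(cam,"bench z",np.median(g[:,2]),g[:,2].std())
    for nm,c,zl in(("blue",(.535,-.118),.155),("grey",(.507,-.244),.2)):
        P=n(A,c,.04);P=P[P[:,2]>zl]; 
        top=P[P[:,2]>np.percentile(P[:,2],90)-.006]
        print(nm,len(P),rect(top),top[:,:2].mean(0).round(4),"top z",np.percentile(P[:,2],[50,80,90,95,100]).round(4))
    z0=np.median(g[:,2])
    P=n(A,(.51,-.183),.16);P=P[abs(P[:,2]-z0-.014)<.005]; 
    P=P[abs(P[:,0]-.51-.18*(P[:,1]+.183))<.065]
    print("rail",len(P),rect(P), np.median(P[:,2]))
    P=n(A,(.503,.136),.12);T=P[(P[:,2]>.057)]; B=P[(P[:,2]>.006)]
    m=T.mean(0);w=np.linalg.svd(T[:,:2]-m[:2],full_matrices=False)[2][0];s=(T[:,:2]-m[:2])@w
    r=T[T[:,2]>np.percentile(T[:,2],60)]
    print("tube",m.round(4),np.degrees(np.arctan2(w[1],w[0])),np.percentile(s,[1,99]),(m[:2]+w*(s.max()+s.min())/2),"ztop",np.percentile(T[:,2],[50,90]),"cradle",rect(B))
im=np.load("top0.npz")["im"][150:275,170:290]; cv2.imwrite("pics/c.png",cv2.resize(im,None,fx=4,fy=4,interpolation=2))
E
```

```text
scene bench z -0.0034413556945129585 0.36855168545799616
blue 160 (array([ 538.7, -120.5]), array([28. , 47.9]), 78.7) [ 0.536  -0.1197] top z [0.1673 0.173  0.1749 0.1757 0.1786]
grey 182 (array([ 506. , -244.7]), array([26.5, 49.8]), 77.1) [ 0.505 -0.244] top z [0.2148 0.2207 0.2228 0.2239 0.2258]
rail 949 (array([ 521.5, -188.3]), array([252.6,  97.7]), 75.3) 0.01220530149636911
tube [0.517  0.134  0.0651] -15.406302966646619 [-0.10985668  0.08967282] [0.50731641 0.13664293] ztop [0.06565183 0.0689283 ] cradle (array([507.2, 135.7]), array([ 80.2, 205.2]), 74.8)
top bench z 0.0009124540170112679 0.0032407339925075848
blue 204 (array([ 534.7, -120. ]), array([27.3, 45.4]), 75.5) [ 0.5349 -0.1202] top z [0.171  0.1763 0.1789 0.1797 0.1824]
grey 240 (array([ 504.1, -244.9]), array([27.7, 44.4]), 76.4) [ 0.5048 -0.2451] top z [0.2177 0.2241 0.226  0.2272 0.2299]
rail 1352 (array([ 511.1, -172.6]), array([274.2, 110.6]), 76.4) 0.01500086250957005
tube [0.5016 0.1362 0.0683] 164.7973181351222 [-0.0995789  0.0970061] [0.50312603 0.13574242] ztop [0.06854055 0.07359463] cradle (array([500.5, 136.9]), array([232.8, 231.9]), 10.5)
```

View pics/c.png

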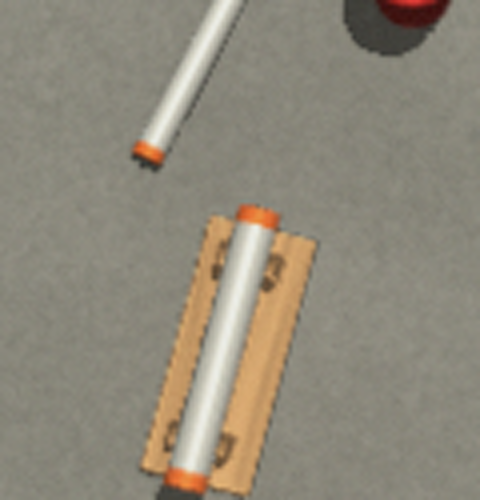

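The crop confirms it: the tube in the cradle is aluminium with orange bands, thicker and about 200 mm long, while the thinner one at upper left is the look-alike. The heads are 128.5 mm apart, blue is at 0 and grey is about 47 mm higher, so 4 notches. Next I approach the blue head.

```bash
cat >> h.py <<'E'
from scipy.spatial.transform import Rotation as Ro
def q(deg):
    a=np.radians(deg); y=np.array([np.cos(a),np.sin(a),0]); z=np.array([0,0,-1.]); x=np.cross(y,z)
    return Ro.from_matrix(np.c_[x,y,z]).as_quat()[[3,0,1,2]]
B=np.array([.535,-.120]);G=np.array([.505,-.2448]);RA=np.degrees(np.arctan2(*(B-G)[::-1]))-90
T=np.array([.504,.136]);TA=-15.2
def st(s=""):
    x=get_state(); print(s,round(x["time"],2),x["tcp_pos"].round(4),"F",x["contact_force"].round(1),"M",x["wrist_torque"].round(2),"w",round(x["width"],4),"gf",round(x["gripper_force"],1))
E
python3 - <<'E'
from h import *
print(RA)
for n,p,a in(("B",[*B,.3],RA),("B'",[*B,.3],RA+180),("T",[*T,.2],TA+90),("T'",[*T,.2],TA-90)):
    j=ctrl.ik(p,q(a)); print(n,None if j is None else np.round(j,2))
p=get_state()["tcp_pos"]; ctrl.movel([p[0],p[1],.32],max_speed=.2); st()
c=[ctrl.ik([*B,.25],q(a)) for a in(RA,RA+180)]
a=min((abs(j[6]),a) for j,a in zip(c,(RA,RA+180)) if j is not None)[1]; print("yaw",a)
ctrl.movep([*B,.25],q(a)); st("above")
ctrl.movel([*B,.138],max_speed=.1); st("down")
im,d=vision.grab_frame("scene"); cv2.imwrite("pics/d.png",cv2.resize(im[120:260,130:310],None,fx=4,fy=4,interpolation=2))
E
```

```text
-13.516568108791333
B [ 0.7   0.39 -0.79  1.53  0.28  1.34 -0.36]
B' [-0.5   0.52  1.15  1.55 -0.48  1.39 -2.69]
T [ 0.49  0.65 -1.36  1.77  0.67  1.28  0.27]
T' [ 0.2   0.42 -0.75  1.77  0.32  1.07 -2.49]
 1.82 [ 0.2116 -0.5876  0.3188] F [ 0.3  0.6 -0.6] M [0.04 0.   0.01] w 0.0854 gf 0.0
yaw -13.516568108791333
above 3.88 [ 0.5349 -0.1217  0.2499] F [-0.3  0.2  0.4] M [-0.03  0.02  0.06] w 0.0855 gf 0.0
down 5.14 [ 0.5355 -0.12    0.1386] F [ 0.7 -0.9 -1.7] M [ 0.02  0.01 -0.01] w 0.0856 gf 0.0
```

View pics/d.png

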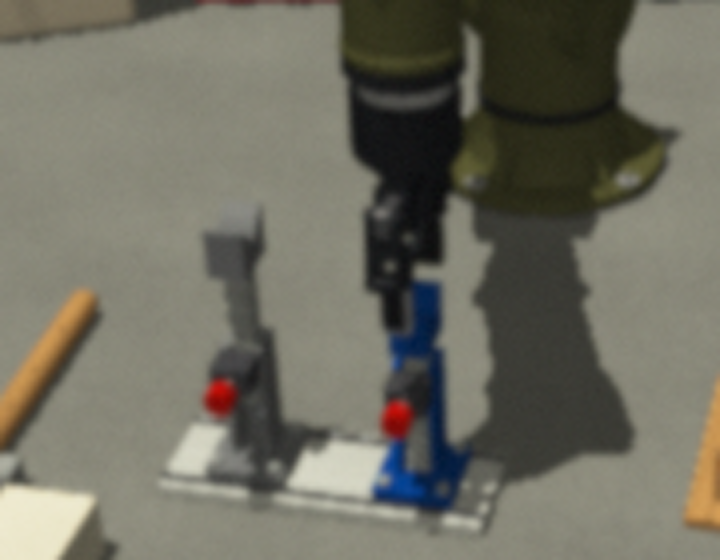

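The fingers straddle the blue head at crop (398,310)/(425,250), with one face visible on the near side. The lateral offset matches the rail yaw, so I grip and try the first clicks.

```bash
python3 - <<'E'
from h import *
ctrl.close_gripper(force=70); st("closed")
p=get_state()["tcp_pos"]; z0=p[2]
for k in(1,):
    ctrl.movel([p[0],p[1],z0+.012*k+.003],max_speed=.03); st(f"up{k}")
    ctrl.movel([p[0],p[1],z0+.012*k-.001],max_speed=.03); st(f"rest{k}")
im,d=vision.grab_frame("scene"); np.savez("s1.npz",im=im,d=d)
print(z0)
E
```

```text
closed 5.67 [ 0.5346 -0.1199  0.1386] F [-3.6  0.5  6.8] M [ 0.06  0.7  -0.07] w 0.0421 gf 71.3
up1 6.33 [ 0.5345 -0.1199  0.1539] F [-0.5 -0.  -4.4] M [ 0.08 -0.07 -0.06] w 0.042 gf 74.1
rest1 6.62 [ 0.5346 -0.12    0.1505] F [-3.4  0.4  6.3] M [ 0.06  0.7  -0.1 ] w 0.0421 gf 75.2
0.1386152742972961
```

The first notch clicked: the column holds at +11.9 mm and pushes back. Three more.

```bash
python3 - <<'E'
from h import *
p=get_state()["tcp_pos"]; z0=.1386
for k in(2,3,4):
    ctrl.movel([p[0],p[1],z0+.012*k+.003],max_speed=.03); st(f"up{k}")
    ctrl.movel([p[0],p[1],z0+.012*k-.0005],max_speed=.03); st(f"rest{k}")
ctrl.ungrasp(); st("open")
z=get_state()["tcp_pos"]
ctrl.movel([*B,.32],max_speed=.2); st()
ctrl.movep([*T,.16],q(TA+90)); st("tube")
for cam in("scene","top"):
    im,d=vision.grab_frame(cam); A=world(cam,d,d>0)
    np.savez(cam+"2.npz",im=im,d=d)
    for c in(B,G):
        P=A[(np.hypot(*(A[:,:2]-c).T)<.03)&(A[:,2]>.15)&(A[:,2]<.25)]
        print(cam,len(P),np.percentile(P[:,2],[80,90,95]).round(4))
    cv2.imwrite(f"pics/e_{cam}.png",cv2.resize(im[110:300,130:400],None,fx=2.9,fy=2.9,interpolation=2))
E
```

```text
up2 7.35 [ 0.5345 -0.1199  0.1659] F [-1.   0.6 -4.3] M [ 0.12 -0.02 -0.1 ] w 0.042 gf 74.1
rest2 7.62 [ 0.5346 -0.1199  0.1626] F [-2.6  0.9  2.7] M [ 0.15  0.6  -0.11] w 0.0422 gf 74.9
up3 8.28 [ 0.5346 -0.1199  0.1779] F [-0.9  0.8 -4.5] M [ 0.09  0.17 -0.12] w 0.0421 gf 74.2
rest3 8.55 [ 0.5346 -0.1199  0.1746] F [-3.4  0.5  3.3] M [ 0.17  0.74 -0.04] w 0.042 gf 74.9
up4 9.22 [ 0.5346 -0.1199  0.1899] F [-0.8  0.3 -3.8] M [ 0.13  0.23 -0.08] w 0.0416 gf 74.2
rest4 9.48 [ 0.5346 -0.1199  0.1866] F [-3.1  0.9  2.5] M [ 0.08  0.78 -0.14] w 0.042 gf 74.9
open 9.98 [ 0.5348 -0.12    0.1862] F [ 0.6 -0.9  0.4] M [-0.01  0.    0.06] w 0.0856 gf 0.0
 10.8 [ 0.5345 -0.1201  0.319 ] F [-0.2 -0.2 -0.6] M [-0.04  0.02  0.02] w 0.0855 gf 0.0
tube 11.96 [0.5046 0.1349 0.1599] F [ 0.2 -0.6  0.1] M [-0.04 -0.03  0.02] w 0.0853 gf 0.0
scene 307 [0.2174 0.2215 0.2232]
scene 315 [0.2179 0.2212 0.2231]
top 232 [0.2241 0.2263 0.2278]
top 260 [0.2236 0.226  0.228 ]
```

View pics/e_scene.png

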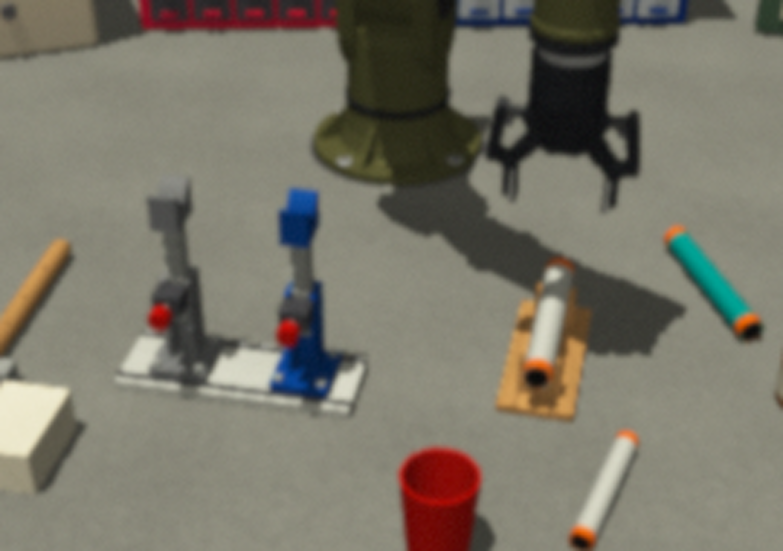

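Both heads now read the same height in both cameras, within 0.5 mm. Now the tube.

```bash
python3 - <<'E'
from h import *
ctrl.movel([*T,.034],max_speed=.1); st("down")
ctrl.close_gripper(force=40); st("grip")
ctrl.movel([*T,.10],max_speed=.08); st("lift")
ctrl.movel([*T,.34],max_speed=.2); st("lift2")
M=(B+G)/2
for a in(RA,RA+180):
    j=ctrl.ik([*M,.34],q(a)); print(a,None if j is None else np.round(j,2))
c=[(np.abs(j-get_state()["qpos"]).max(),a) for a in(RA,RA+180) if (j:=ctrl.ik([*M,.34],q(a))) is not None]
a=min(c)[1]; print("use",a)
ctrl.movep([*M,.34],q(a)); st("over")
ctrl.movel([*M,.27],max_speed=.1); st("hover")
for cam in("scene","top"):
    im,d=vision.grab_frame(cam); np.savez(cam+"3.npz",im=im,d=d); A=world(cam,d,d>0)
    for m in models.masks_of(cam,"tube"):
        P=world(cam,d,m["mask"]); P=P[(P[:,2]>.2)]; 
        if len(P)<50: continue
        u=np.array([-np.sin(np.radians(RA)),np.cos(np.radians(RA))]); s=(P[:,:2]-M)@u; t=(P[:,:2]-M)@[u[1],-u[0]]
        f=np.polyfit(s,P[:,2],1); g=np.polyfit(s,t,1)
        print(cam,round(m["p"],2),len(P),"along",np.percentile(s,[1,99]).round(4),"tilt",f,"yaw",g)
    cv2.imwrite(f"pics/f_{cam}.png",cv2.resize(im[130:290,140:400],None,fx=3,fy=3,interpolation=2))
E
```

```text
down 13.47 [0.5044 0.1362 0.0346] F [-0.3 -0.6 -0.7] M [-0.01  0.01  0.04] w 0.085 gf 0.0
grip 14.06 [0.5042 0.1365 0.0344] F [-0.6  1.4  5. ] M [ 0.22  0.08 -0.03] w 0.0254 gf 37.9
lift 15.03 [0.5038 0.1357 0.0996] F [ 0.9 -0.2 -2.7] M [ 0.   -0.02 -0.03] w 0.0254 gf 36.9
lift2 16.38 [0.5036 0.1356 0.339 ] F [-0.2  0.1 -3.6] M [-0.01 -0.03  0.02] w 0.0252 gf 36.9
-13.516568108791333 [ 0.84  0.39 -0.84  1.44  0.29  1.44 -0.24]
166.48343189120868 [ 1.06  0.59 -1.42  1.44  0.58  1.6   2.6 ]
use -13.516568108791333
over 17.6 [ 0.5203 -0.1805  0.3399] F [-0.5  0.9 -2.9] M [ 0.06 -0.05  0.03] w 0.0252 gf 36.9
hover 18.45 [ 0.5205 -0.1822  0.2706] F [-0.7  0.4 -3.2] M [-0.01 -0.   -0.  ] w 0.0254 gf 36.9
scene 0.98 744 along [-0.095   0.1027] tilt [-0.00147961  0.29520139] yaw [-0.00796825  0.01231806]
top 0.76 469 along [0.0144 0.1018] tilt [0.00773302 0.30331912] yaw [ 0.04016905 -0.00403765]
```

View pics/f_scene.png

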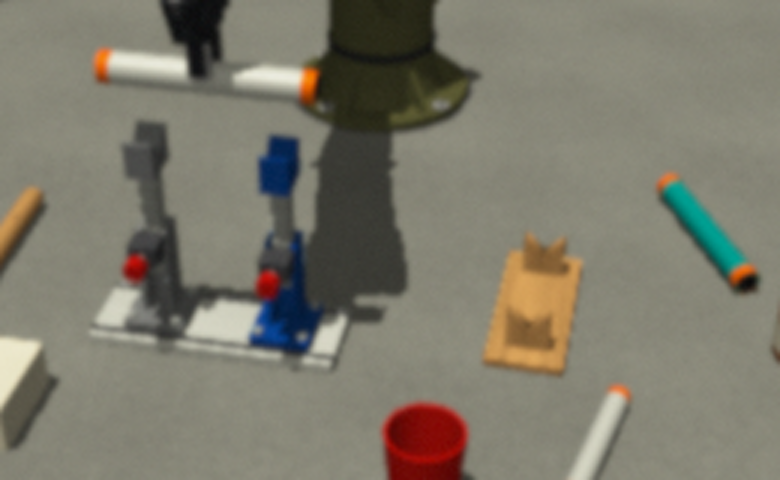

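The tube is level and about 4 mm off towards blue. I shift it by that and lower it in fine steps until contact.

```bash
python3 - <<'E'
from h import *
M=(B+G)/2; u=(B-G)/np.linalg.norm(B-G); C=M-.004*u
ctrl.movel([*C,.25],max_speed=.06)
ctrl.movel([*C,.2125],max_speed=.05); st("near")
f0=get_state()["contact_force"][2]; z=.2125
while z>.204:
    z-=.0007; ctrl.movel([*C,z],max_speed=.02); ctrl.pause(.1); s=get_state()
    f=s["contact_force"]; print(round(z,4),s["tcp_pos"].round(4),f.round(1),s["wrist_torque"].round(2))
    if f[2]-f0>2.5 or np.hypot(*f[:2])>8: break
for cam in("scene","top"):
    im,d=vision.grab_frame(cam)
    cv2.imwrite(f"pics/g_{cam}.png",cv2.resize(im[130:270,140:290],None,fx=4,fy=4,interpolation=2))
    for m in models.masks_of(cam,"tube"):
        P=world(cam,d,m["mask"]); P=P[(P[:,2]>.2)]
        if len(P)<50: continue
        s=(P[:,:2]-M)@u; print(cam,"along",np.percentile(s,[1,99]).round(4),"tilt",np.polyfit(s,P[:,2],1))
st()
E
```

```text
near 20.04 [ 0.5193 -0.1862  0.2127] F [ 0.5  0.3 -3.1] M [-0.02 -0.01 -0.02] w 0.0252 gf 36.9
0.2118 [ 0.5191 -0.1863  0.2119] [ 0.   0.5 -3. ] [0.01 0.01 0.04]
0.2111 [ 0.5191 -0.1863  0.2111] [-0.9  0.6 -2.9] [0.03 0.07 0.03]
0.2104 [ 0.5191 -0.1863  0.2104] [-0.8 -0.6 -2.4] [ 0.03  0.   -0.01]
0.2097 [ 0.5191 -0.1863  0.2097] [ 0.1  1.3 -3.9] [-0.   -0.03 -0.05]
0.209 [ 0.5191 -0.1863  0.209 ] [ 0.1 -0.5 -3.2] [ 0.01  0.01 -0.02]
0.2083 [ 0.519  -0.1863  0.2083] [-0.  -0.4 -2.4] [-0.02 -0.   -0.  ]
0.2076 [ 0.5191 -0.1863  0.208 ] [-3.5  0.2  3.6] [ 0.1   0.59 -0.04]
scene along [-0.0999  0.0986] tilt [-0.00778575  0.23340627]
top along [0.0122 0.0977] tilt [0.00722449 0.24067673]
 22.69 [ 0.5191 -0.1863  0.2079] F [-3.6  0.4  5. ] M [0.09 0.74 0.03] w 0.0251 gf 39.3
```

View pics/g_scene.png

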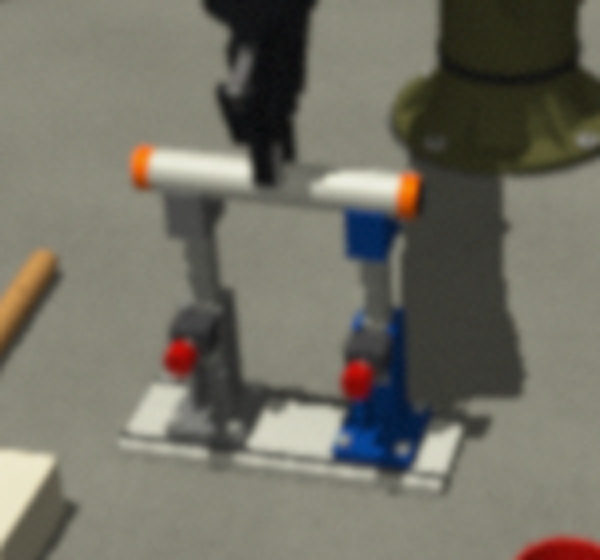

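The tube touches both V heads at the expected height (0.2080 against a predicted 0.2074) and is centred at about -99.9/+98.6 mm. Releasing and retreating.

```bash
python3 - <<'E'
from h import *
M=(B+G)/2; u=(B-G)/np.linalg.norm(B-G); p=get_state()["tcp_pos"]
ctrl.ungrasp(); st("open")
ctrl.movel([p[0],p[1],.36],max_speed=.12); st("up")
ctrl.movep([.5,.05,.36],q(RA)); ctrl.pause(.3); st("away")
for cam in("scene","top"):
    im,d=vision.grab_frame(cam)
    cv2.imwrite(f"pics/h_{cam}.png",cv2.resize(im[130:290,140:340],None,fx=3.5,fy=3.5,interpolation=2))
    for m in models.masks_of(cam,"tube"):
        P=world(cam,d,m["mask"]); P=P[(P[:,2]>.2)]
        if len(P)<50: continue
        s=(P[:,:2]-M)@u;t=(P[:,:2]-M)@[u[1],-u[0]]; print(cam,"along",np.percentile(s,[1,99]).round(4),"tilt",np.polyfit(s,P[:,2],1),"yaw",np.polyfit(s,t,1))
E
python3 -c "
import cv2
a=cv2.imread('pics/h_scene.png');b=cv2.imread('pics/h_top.png')
cv2.imwrite('pics/i.png',cv2.resize(cv2.hconcat([a[:,:]  ,b]),(800,320)))"
```

```text
open 23.31 [ 0.5191 -0.1863  0.2076] F [-0.3  0.  -0.3] M [ 0.03 -0.03  0.01] w 0.0854 gf 0.0
up 24.73 [ 0.5188 -0.1863  0.3593] F [0.9 0.9 1. ] M [ 0.01  0.03 -0.05] w 0.0853 gf 0.0
away 25.97 [0.5003 0.0489 0.3598] F [ 0.4  0.5 -0.4] M [-0.   -0.01  0.01] w 0.0856 gf 0.0
scene along [-0.0991  0.098 ] tilt [-0.00518979  0.23309717] yaw [0.00379447 0.01086943]
top along [-0.0982  0.0952] tilt [0.00134029 0.24119902] yaw [ 0.00217384 -0.0024029 ]
```

View pics/i.png

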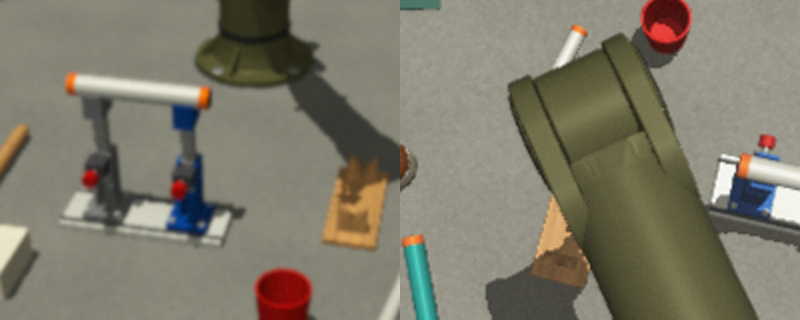

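The tube rests level and centred in both V heads (scene crop (70,85) to (208,97)). The arm is clear and the bystanders that show in the views are where they were.

```bash
python3 -c "
from station import ticket; print(ticket.close_job())"
```

```text
the job is handed in; nothing more can be done
None
```

The job is handed in: the blue stand was raised four clicks to match the grey one and rests on its pawl, and the tube lies level in both V heads, centred to within about 2 mm, after about 26 s on the robot's clock.

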